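Click the food box lid shut all round

TASK

The red lid has been laid on the food box, but all four sections of its rim still stand up. Press them down with the fingertips, one side after another in any order, until every section has clicked shut. Press gently, do not lift, tip or shove the box, and leave everything else on the table alone.

Things in the scene. Friction and masses are not known exactly. Their poses are not given: they have to be found in the camera images.
- foodbox: Cream food box with a red lid laid on, loose on the table, about 0.87 kg, 140 (own x) by 180 (own y) by 72 mm high with the lid shut. Origin at the centre of its underside, on the table; z up. The rim of the lid is four hinged sections, one per side, between four fixed corners 72 mm high. The box wall lies beneath the rim, so pressing straight down does not tip the box.
- lid_middle (a point): Centre of the top of the red lid's sunken middle panel (84 by 124 mm), 62 mm above the table. Around it lie the four rim sections: flaps 28 mm wide, hinged along their inner edges 70 mm above the table (hinge lines at the box's own x = -42 and +42 mm and own y = -62 and +62 mm), each with a short skirt down its outer edge.
- clip_front (a joint): Angle of the red rim section 'front' (116 mm long, the long section on the box's own -x side). 0 = fully raised, outer edge about 10 mm too high; 0.38 = clicked shut, level with the corners. Over-centre snap: pressed past about 0.19 it clicks shut and stays; let go sooner, it springs up. About 6 N down at its pad point is enough.
- pad_front (a point): Where to press section 'front': on its top face, half-way along its length, 19 mm outward from its hinge line. It moves with the section: 72 mm above the table when shut, about 79 mm when raised.
- clip_right (a joint): Angle of the red rim section 'right' (76 mm long, the short section on the box's own -y side). 0 = fully raised, outer edge about 10 mm too high; 0.38 = clicked shut, level with the corners. Over-centre snap: pressed past about 0.19 it clicks shut and stays; let go sooner, it springs up. About 6 N down at its pad point is enough.
- pad_right (a point): Where to press section 'right': on its top face, half-way along its length, 19 mm outward from its hinge line. It moves with the section: 72 mm above the table when shut, about 79 mm when raised.
- clip_back (a joint): Angle of the red rim section 'back' (116 mm long, the long section on the box's own +x side). 0 = fully raised, outer edge about 10 mm too high; 0.38 = clicked shut, level with the corners. Over-centre snap: pressed past about 0.19 it clicks shut and stays; let go sooner, it springs up. About 6 N down at its pad point is enough.
- pad_back (a point): Where to press section 'back': on its top face, half-way along its length, 19 mm outward from its hinge line. It moves with the section: 72 mm above the table when shut, about 79 mm when raised.
- clip_left (a joint): Angle of the red rim section 'left' (76 mm long, the short section on the box's own +y side). 0 = fully raised, outer edge about 10 mm too high; 0.38 = clicked shut, level with the corners. Over-centre snap: pressed past about 0.19 it clicks shut and stays; let go sooner, it springs up. About 6 N down at its pad point is enough.
- pad_left (a point): Where to press section 'left': on its top face, half-way along its length, 19 mm outward from its hinge line. It moves with the section: 72 mm above the table when shut, about 79 mm when raised.
- bluebox: Food box of the same shape and size with a blue lid, 0.8 kg, already shut on all sides; bystander. Origin at the centre of its underside.
- mug: White mug, 80 mm across, 92 mm high; bystander. Origin at the centre of its underside.
- tea_glass: Clear tea glass, 64 mm across, 85 mm high; bystander. Origin at the centre of its underside.
- salt_shaker: Steel salt shaker, 42 mm across, 76 mm high; bystander. Origin at the centre of its underside.
- honey_jar: Amber jar with a white cap, 72 mm across, 110 mm high; bystander. Origin at the centre of its underside.
- brass_cup: Brass cup, 68 mm across, 60 mm high; bystander. Origin at the centre of its underside.
- saucer: White saucer, 120 mm across, 18 mm high; bystander. Origin at the centre of its underside.
Mind the look-alikes: they are no part of the job. Of the things that look like the foodbox, the middle-sized one is meant.

How it is judged (in metres and radians):
At the end, for the whole second after the job is handed in: All four rim sections of the red lid are shut (each within 0.05 rad of level), the food box stands flat and at rest on the table within 40 mm of where it stood, and every bystander is within 30 mm of its start (value of joint each of clip_front, clip_right, clip_back, clip_left above 0.33 rad and distance of foodbox from where it was at the start of the episode below 0.04 m and height (world z) of foodbox below 0.006 m and angle between foodbox's own z axis and vertical below 0.05 rad and linear speed of foodbox below 0.02 m/s and distance of each of bluebox, mug, tea_glass, salt_shaker, honey_jar, brass_cup, saucer from where it was at the start of the episode below 0.03 m); the robot touches nothing.
It fails at once if the food box is lifted or carried (more than 15 mm off the table) (height (world z) of foodbox above 0.015 m).
It fails at once if the food box is tipped by more than 0.2 rad (angle between foodbox's own z axis and vertical above 0.2 rad).
It fails at once if the food box is shoved more than 60 mm from its start (distance of foodbox from where it was at the start of the episode above 0.06 m).
It fails at once if the fingers press the food box harder than 60 N (contact force between the fingers and foodbox above 60 N).
It fails at once if a bystander is moved more than 30 mm, lifted or knocked over (distance of any of bluebox, mug, tea_glass, salt_shaker, honey_jar, brass_cup, saucer from where it was at the start of the episode above 0.03 m or angle between any of bluebox, mug, tea_glass, salt_shaker, honey_jar, brass_cup, saucer's own z axis and vertical above 0.35 rad).
It also fails if it takes over 42 s, if anything falls off the work surface, if the arm or the gripper's body presses on something with over 40 N, if the wrist force passes 120 N, or if a joint passes its speed limit or range.

ROBOT

A 6-joint arm with a two-finger parallel gripper is mounted at the origin on the work surface. World frame = base frame: x ahead of the robot, y to its left, z up, the work surface at z = 0. Lengths are in m, angles in degrees, forces in N, time in s.
With the tool pointing down it reaches from about 0.4 to 0.825 m from the base axis. Payload 7 kg.
Tool frame: the origin (TCP) lies midway between the tips of the shut fingers; the grasp point (between the pads) lies 19 mm behind it; x points along the fingers, z is the direction in which the jaws open and shut, and the axes are right-handed (so a half turn about x gives the same grasp; the last joint's range is limited). The gripper opens to 88 mm and grips with 3 to 60 N. Pads are 19 mm wide; open, the fingers measure 130 mm over their backs; the gripper's body (78 mm by 193 mm) begins 47 mm behind the grasp point.
Start: joints at [86.179, 20.546, 0.682, 0, -70.136, -16.507], TCP at [0.235, 0.633, 0.227] pointing down, gripper open.
Joint ranges: [-176.03, 176.03], [-82.01, 121.73], [-58.28, 71.71], [-173.87, 95.51], [-174.79, -0.11], [-173.66, 173.66]. Speed limits (degrees/s): [136.94, 136.94, 172.46, 180, 180, 180].

INTERFACE

Orientations are given as [roll, pitch, yaw] about the fixed x, y, z axes, in that order (R = Rz(yaw) Ry(pitch) Rx(roll)).
In Python, from plant import get_state, capture, close_job gives the robot as it stands.
- The arm moves only by the tool play_rows, never from a script. Its argument "series" is one flat list of numbers, 4 for each row, row after row: the shift along the tool's x, y, z in m, then the turn about the tool's x in rad. In form: [tx, ty, tz, spin, tx, ty, tz, spin, ...]. A call has exactly 5 rows; each row shifts and turns the commanded pose from where the row before left it, along the tool's axes as they then stand; what a row does not reach is not made up. A row lasts 1/12 s, in which the tool goes at most 41.7 mm and 7.16 degrees, less where a joint would pass 70% of its speed; a pose out of reach is approached as far as the arm can. A call is refused whole if a number of a shift passes 0.0417 or a number of a turn 0.125, either way. A call with a gripper value outside its range is refused whole. "jaw" is the opening in per cent of the stroke, from 0 (shut) to 100 (fully open), set as the call begins (left out, the last holds). The fingers move at their own pace and stop on an object; "squeeze" is the grip in N (left out, the last holds). Time passes only in rows, so rows that do not move let the fingers close, or fill a call up. It gives the time, the measured TCP pose, the force and the opening at its end, in the units of the state.
- get_state(): the state, without advancing time (a new reading comes with each control period).
- capture(name): name is "side" or "top"; returns a dict with "img" (480x640x3 uint8, blue, green, red), "K" (3x3 intrinsics, pixels), "k1" (the pictures are not rectified: a ray, as slopes to the right and down, at radius r is drawn at 1 + k1 r^2 times it, then the intrinsics apply), "world_from_camera" (4x4, takes a point from camera to world coordinates). Camera axes: x right, y down, z forward; pixel columns grow to the right and rows downward; lengths in m; the calibration is good to about 2 mm. A picture is of the moment at which its call begins. There is no depth.
- close_job(): hands the job in, once; it reports no verdict.
The state is a dict: "time_s": time; "joints": joint angles; "qd": joint speeds; "joint_torque": joint torques, N m; "tcp_pos": TCP position; "eef_rot": TCP orientation; "contact_force": force on the tool from outside, world axes, zero at the start; "moment": the same for the moment, N m; "gripper_width": finger opening in m.
Only numpy, scipy, OpenCV 4.12 (cv2) and the standard library are available. Lean on these libraries where they do the work, as an engineer would, in place of code of your own. Each camera call takes 0.05 s, during which the arm holds its last target.

## Working session

There is one attempt and no reset: what is moved stays moved. The work goes in short steps, Python scripts to look and compute and a tool call to move; the robot and the scene stay as the last step left them, time stands still between calls to the robot, and variables do not carry over. Pictures are saved under pics/ and viewed, and the job is handed in when it is done.

Besides the shell and the picture viewer there is one more tool, called after "Request:" in YAML: its name, and indented under it one key for each argument. play_rows: Moves the arm, as the interface text tells. Its arguments: {"type":"object","properties":{"series":{"type":"array","items":{"type":"number"}},"jaw":{"type":"number"},"squeeze":{"type":"number"}},"required":["series"]}

```bash
mkdir -p pics; ls
python3 - <<'E'
from plant import get_state, capture
import cv2, numpy as np
print(get_state())
for n in("top","side"):
    c=capture(n); cv2.imwrite(f"pics/{n}0.png",c["img"]); np.savez(f"{n}0.npz",**c); print(n,c["K"],c["k1"],c["world_from_camera"])
E
```

```text
pics
{'time_s': 0.0, 'joints': array([ 8.61792776e+01,  2.05936481e+01,  6.31667777e-01, -1.86943713e-02,
       -7.01376311e+01, -1.65078798e+01]), 'qd': array([-0.06498163,  0.01071913,  0.07694445,  0.06080068, -0.01571046,
       -0.09043468]), 'joint_torque': array([ 1.59335134e-03, -5.82718921e+01,  2.93041956e+01,  6.99727044e+00,
        7.03483616e-03, -1.49113962e-04]), 'tcp_pos': array([0.2343489 , 0.63246343, 0.22558622]), 'eef_rot': array([   6.50405009,   89.89884978, -103.83091905]), 'contact_force': array([ 0.51588653,  0.24248176, -0.04267222]), 'moment': array([-0.00888997, -0.06021841, -0.02009683]), 'gripper_width': 0.08782785575479854}
top [[545.42492519   0.         326.32503799]
 [  0.         545.42492519 237.3892094 ]
 [  0.           0.           1.        ]] -0.10109694250887664 [[ 0.02735882 -0.9960718   0.08421675  0.42295774]
 [-0.99960305 -0.02782784 -0.00440021 -0.01145269]
 [ 0.0067265  -0.08406293 -0.99643774  1.46484266]
 [ 0.          0.          0.          1.        ]]
side [[444.27400684   0.         322.70728577]
 [  0.         444.27400684 245.55924162]
 [  0.           0.           1.        ]] -0.07298461375856365 [[-0.99519212 -0.04910774  0.08474125  0.44401976]
 [-0.09785323  0.5353753  -0.83892672  0.7805882 ]
 [-0.00417058 -0.84318546 -0.53760663  0.58011365]
 [ 0.          0.          0.          1.        ]]
```

View pics/top0.png

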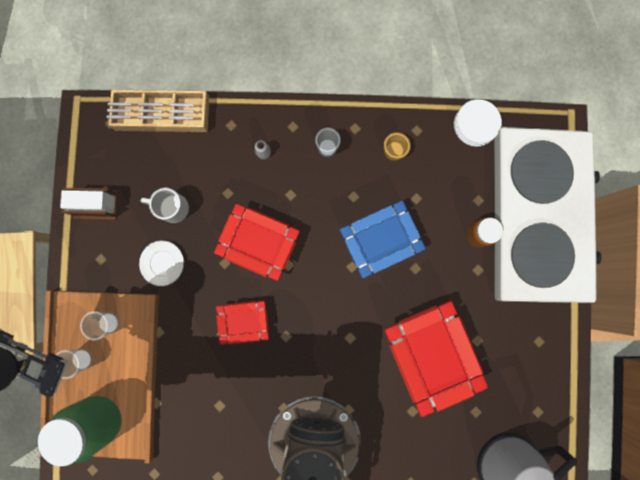

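View pics/side0.png

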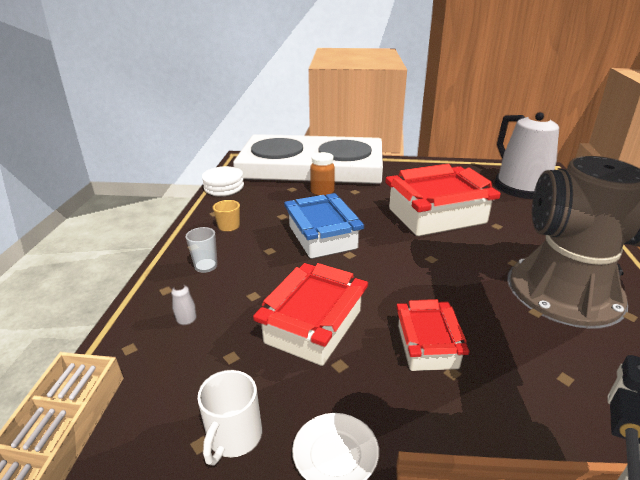

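Candidates for the red-lidded box in the top view are (257,241), (242,322), the smallest, and (436,358), the largest. The blue one at (383,239) is a bystander. The middle-sized red box is the one at (257,241). I'll check it in a crop and measure all three.

```bash
cat > h.py <<'E'
import numpy as np, cv2
def dist(c): return np.array([c["k1"],0,0,0,0],float)
def cast(c,px,z):
    u=cv2.undistortPoints(np.array(px,float).reshape(-1,1,2),c["K"],dist(c)).reshape(-1,2)
    T=c["world_from_camera"]; d=np.c_[u,np.ones(len(u))]@T[:3,:3].T; o=T[:3,3]
    return o+d*((z-o[2])/d[:,2])[:,None]
def proj(c,P):
    T=np.linalg.inv(c["world_from_camera"]); r,_=cv2.Rodrigues(T[:3,:3])
    return cv2.projectPoints(np.array(P,float).reshape(-1,1,3),r,T[:3,3],c["K"],dist(c))[0].reshape(-1,2)
def red(img):
    h=cv2.cvtColor(img,cv2.COLOR_BGR2HSV); return (((h[...,0]<7)|(h[...,0]>173))&(h[...,1]>150)&(h[...,2]>90)).astype(np.uint8)*255
E
python3 - <<'E'
from h import *
for n in("top","side"):
    c=dict(np.load(n+"0.npz")); m=red(c["img"])
    m=cv2.morphologyEx(m,cv2.MORPH_CLOSE,np.ones((5,5)))
    for k in cv2.findContours(m,0,1)[0]:
        if cv2.contourArea(k)<800: continue
        P=cast(c,k.reshape(-1,2),.074)[:,:2]
        r=cv2.minAreaRect((P*1000).astype(np.float32)); print(n,cv2.boundingRect(k),np.round(r[0],1),np.round(r[1],1),round(r[2],1))
    if n=="top": a=c["img"][185:300,195:315]
    else: a=c["img"][250:370,240:390]
    cv2.imwrite(f"pics/crop_{n}.png",cv2.resize(a,None,fx=5,fy=5,interpolation=2))
E
```

```text
top (384, 301, 104, 116) [ 239.7 -304.2] [250.7 196.5] 24.2
top (216, 301, 53, 43) [318.5 191.6] [101.8 128.7] 7.6
top (214, 204, 86, 77) [524.3 162. ] [186.8 146.4] 68.3
side (396, 299, 73, 58) [321.7 218.7] [ 98.9 135.6] 7.8
side (253, 263, 115, 84) [524.5 163.1] [201.2 150.8] 68.6
side (385, 164, 116, 48) [ 231.4 -351.4] [286.1 251.1] 24.4
```

View pics/crop_top.png

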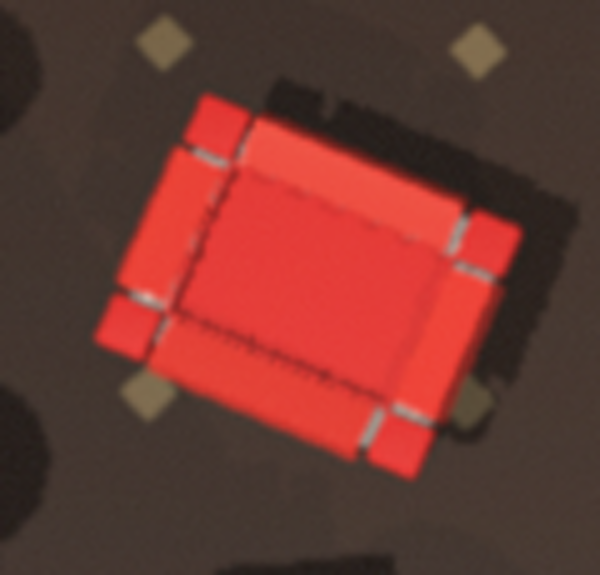

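View pics/crop_side.png

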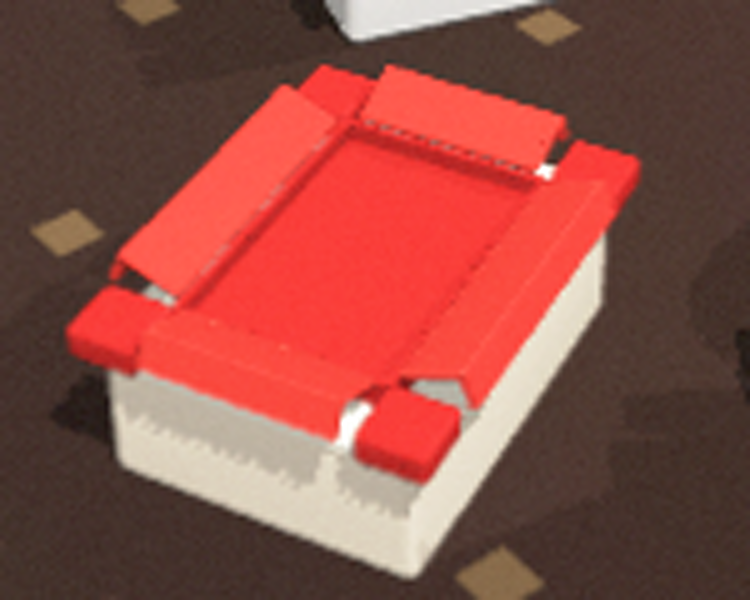

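Run:
```python
from h import *
from scipy.spatial.transform import Rotation as Rn
c=dict(np.load("top0.npz")); s=dict(np.load("side0.npz"))
px=np.array([(203,92),(523,230),(415,480),(95,340)])/5+[195,185]-.4
P=cast(c,px,.072)[:,:2]; print(np.round(P,4)); e=[np.linalg.norm(P[i]-P[(i+1)%4]) for i in range(4)]; print(np.round(e,4))
ctr=P.mean(0); yv=(P[0]-P[1])+(P[3]-P[2]); yv/=np.linalg.norm(yv); xv=np.array([yv[1],-yv[0]])
print("ctr",ctr,"own y",yv,"x",xv, "yaw x",np.degrees(np.arctan2(xv[1],xv[0])))
# side view check of corner tops
for n,img in(("top",c),("side",s)):
    pass
pads={"front":ctr-.061*xv,"back":ctr+.061*xv,"right":ctr-.081*yv,"left":ctr+.081*yv}
v=s["img"].copy();w=c["img"].copy()
for k,p in pads.items():
    print(k,np.round(p,4),"r",np.hypot(*p).round(3))
    for im,cc in((v,s),(w,c)):
        q=proj(cc,[*p,.079])[0]; cv2.circle(im,tuple(int(round(t)) for t in q),1,(255,255,0),-1)
for q in [ctr+a*.07*xv+b*.09*yv for a in(1,-1) for b in(1,-1)]:
    for im,cc in((v,s),(w,c)):
        z=proj(cc,[*q,.072])[0]; cv2.circle(im,tuple(int(round(t)) for t in z),1,(0,255,0),-1)
cv2.imwrite("pics/chk.png",np.hstack([cv2.resize(v[250:370,240:370],(390,360)),cv2.resize(w[185:305,195:325],(390,360))]))
R=Rn.from_euler("xyz",[6.504,89.899,-103.831],degrees=True).as_matrix(); print(R.round(3))
```

```text
[[0.6232 0.22  ]
 [0.5562 0.0524]
 [0.4268 0.1035]
 [0.4935 0.2703]]
[0.1805 0.1391 0.1797 0.1391]
ctr [0.52490562 0.16156391] own y [0.37117488 0.92856298] x [ 0.92856298 -0.37117488] yaw x -21.78809350103373
front [0.4683 0.1842] r 0.503
back [0.5815 0.1389] r 0.598
right [0.4948 0.0864] r 0.502
left [0.555  0.2368] r 0.603
[[-0.     0.938 -0.348]
 [-0.002 -0.348 -0.938]
 [-1.     0.     0.002]]
```

View pics/chk.png

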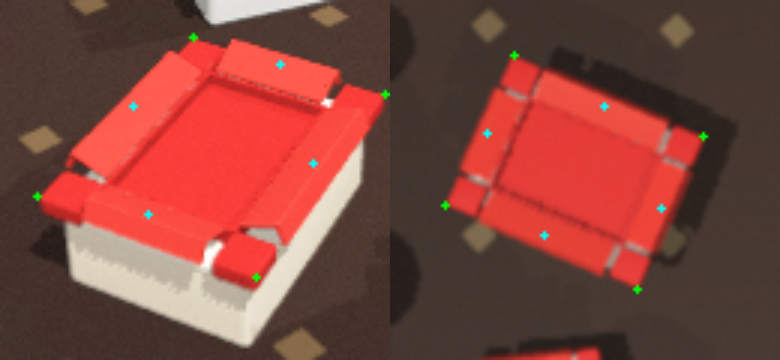

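Camera agreement is good: the outline measures 180 × 139 mm, the centre is (0.525, 0.162), and the pads reproject onto the flaps in both views. The jaw axis already lies along the box's own y, within 1.4°. I'll shut the fingers and go above the front pad.

Request:
play_rows:
  series: [0, 0.025, 0.0227, 0, 0, 0.025, 0.0227, 0, 0, 0.025, 0.0227, 0, 0, 0.025, 0.0227, 0, 0, 0.025, 0.0227, 0]
  jaw: 0
  squeeze: 20

```text
time_s: 0.52
tcp_pos: [0.3126, 0.4814, 0.2261]
eef_rot: [-4.1, 90.0, -114.4]
contact_force: [0.4, -0.2, 0.8]
gripper_width: 0.0601
```

Request:
play_rows:
  series: [0, 0.025, 0.0227, 0, 0, 0.025, 0.0227, 0, 0, 0.025, 0.0227, 0, 0, 0.025, 0.0227, 0, 0, 0.025, 0.0227, 0]

```text
time_s: 0.93
tcp_pos: [0.3903, 0.3315, 0.2264]
eef_rot: [-35.6, 90.0, -145.9]
contact_force: [0.8, -0.1, 0.0]
gripper_width: 0.0264
```

Request:
play_rows:
  series: [0, 0.025, 0.0227, 0, 0, 0.025, 0.0227, 0, 0, 0.025, 0.0227, 0, 0, 0.025, 0.0227, 0, 0, 0.025, 0.0227, 0]

```text
time_s: 1.35
tcp_pos: [0.4681, 0.1817, 0.2265]
eef_rot: [-93.2, 90.0, 156.5]
contact_force: [0.7, 1.6, 0.3]
gripper_width: 0.0006
```

Request:
play_rows:
  series: [0.02, 0, 0, 0, 0.02, 0, 0, 0, 0.02, 0, 0, 0, 0.02, 0, 0, 0, 0.02, 0, 0, 0]

```text
time_s: 1.77
tcp_pos: [0.4677, 0.183, 0.1256]
eef_rot: [-69.3, 90.0, -179.7]
contact_force: [0.6, 0.3, -0.3]
gripper_width: 0.0005
```

Request:
play_rows:
  series: [0.01, 0, 0, 0, 0.01, 0, 0, 0, 0.01, 0, 0, 0, 0.007, 0, 0, 0, 0.003, 0, 0, 0]

```text
time_s: 2.18
tcp_pos: [0.4677, 0.1833, 0.0858]
eef_rot: [-31.3, 90.0, -141.6]
contact_force: [-0.6, -0.4, 0.8]
gripper_width: 0.0007
```

Run:
```python
from plant import *
import cv2
c=capture("side"); cv2.imwrite("pics/s1.png",cv2.resize(c["img"][180:370,200:420],None,fx=3,fy=3)); print(get_state()["tcp_pos"])
```

```text
[0.46762283 0.18323984 0.08575978]
```

View pics/s1.png

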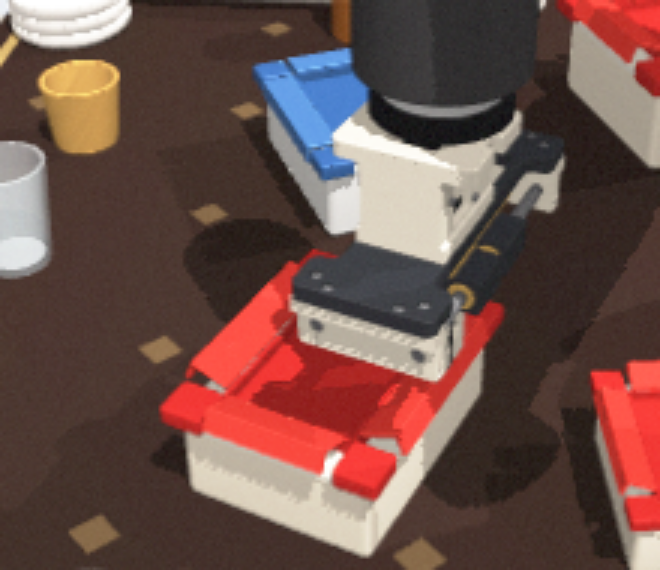

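Run:
```python
from h import *
s=dict(np.load("side0.npz"));c=dict(np.load("top0.npz"))
for z in(.0858,.105,.152):
    print(((proj(s,[.4676,.1832,z])[0])-[200,180])*3)
from plant import *
c=capture("top"); cv2.imwrite("pics/t1.png",cv2.resize(c["img"][170:320,180:360],None,fx=4,fy=4))
```

```text
[432.26225287 362.54330739]
[433.01562899 336.43877578]
[434.93426754 269.33904087]
```

View pics/t1.png

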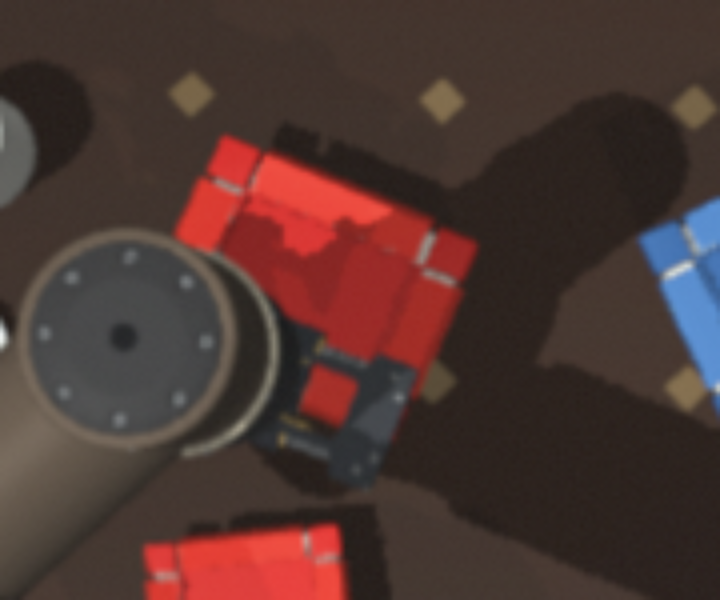

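Run:
```python
from h import *
s=dict(np.load("side0.npz"))
for a in(-.039,.039):
  for z in (.152,.17):
    p=np.array([.4676,.1832,z])+.0965*np.array([.348,.938,0])+a*np.array([.938,-.348,0]); print(a,z,(proj(s,p)[0]-[200,180])*3)
```

```text
-0.039 0.152 [429.05777159 394.20276736]
-0.039 0.17 [429.85439876 365.53378994]
0.039 0.152 [288.05753535 350.06126562]
0.039 0.17 [286.71665267 321.95268292]
```

The white block is the gripper body's near end: its corners project to within about 5 mm of the drawn ones. The fingers are hidden behind it. I'll press gently and watch the force.

Request:
play_rows:
  series: [0.002, 0, 0, 0, 0.002, 0, 0, 0, 0.002, 0, 0, 0, 0.002, 0, 0, 0, 0.001, 0, 0, 0]

```text
time_s: 2.7
tcp_pos: [0.4679, 0.1836, 0.0777]
eef_rot: [162.8, 90.0, 52.5]
contact_force: [-0.1, 0.9, -0.4]
gripper_width: 0.0004
```

Request:
play_rows:
  series: [0.001, 0, 0, 0, 0.001, 0, 0, 0, 0.001, 0, 0, 0, 0.001, 0, 0, 0, 0, 0, 0, 0]

```text
time_s: 3.12
tcp_pos: [0.4677, 0.1832, 0.0733]
eef_rot: [-26.3, 90.0, -136.6]
contact_force: [-0.4, -0.1, 0.3]
gripper_width: 0.0001
```

Request:
play_rows:
  series: [0.001, 0, 0, 0, 0.001, 0, 0, 0, 0.0005, 0, 0, 0, 0, 0, 0, 0, 0, 0, 0, 0]

```text
time_s: 3.53
tcp_pos: [0.468, 0.1834, 0.0721]
eef_rot: [118.8, 90.0, 8.5]
contact_force: [-4.9, -0.7, 11.7]
gripper_width: 0.0004
```

Contact came at 72 mm with 12 N, so the front section is level. Next is the back pad.

Request:
play_rows:
  series: [-0.01, 0, 0, 0, -0.02, 0, 0, 0, -0.01, 0.02, 0, 0, 0, 0.035, 0.001, 0, 0, 0.035, 0.001, 0]

```text
time_s: 3.95
tcp_pos: [0.553, 0.1507, 0.1131]
eef_rot: [143.7, 89.8, 33.5]
contact_force: [0.1, 1.0, 0.1]
gripper_width: 0.0004
```

Request:
play_rows:
  series: [0, 0.025, 0, 0, 0, 0.007, 0, 0, 0.012, 0, 0, 0, 0.01, 0, 0, 0, 0.004, 0, 0, 0]

```text
time_s: 4.37
tcp_pos: [0.5803, 0.1386, 0.0834]
eef_rot: [-49.6, 89.9, -160.0]
contact_force: [0.1, -0.1, -0.0]
gripper_width: 0.0004
```

Run:
```python
from plant import *
import cv2,numpy as np
t=capture("top"); c=capture("side"); cv2.imwrite("pics/s2.png",np.hstack([cv2.resize(c["img"][230:370,230:390],(400,350)),cv2.resize(t["img"][180:320,190:350],(400,350))])); print(get_state()["tcp_pos"])
```

```text
[0.5803623  0.13893824 0.08408821]
```

View pics/s2.png

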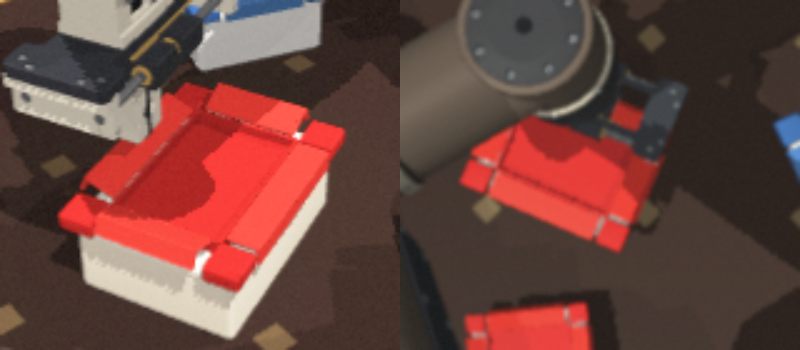

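The front section is now level with its corners and the back one is still raised. Pressing back.

Request:
play_rows:
  series: [0.003, 0.001, 0, 0, 0.002, 0, 0, 0, 0.002, 0, 0, 0, 0.001, 0, 0, 0, 0.001, 0, 0, 0]

```text
time_s: 4.88
tcp_pos: [0.5825, 0.139, 0.0761]
eef_rot: [172.0, 90.0, 61.6]
contact_force: [0.2, -0.5, 0.6]
gripper_width: 0.0006
```

Request:
play_rows:
  series: [0.001, 0, 0, 0, 0.001, 0, 0, 0, 0.001, 0, 0, 0, 0.0005, 0, 0, 0, 0, 0, 0, 0]

```text
time_s: 5.3
tcp_pos: [0.5824, 0.1387, 0.0724]
eef_rot: [-48.5, 90.0, -158.8]
contact_force: [0.3, 0.2, 1.1]
gripper_width: 0.0004
```

Request:
play_rows:
  series: [0.001, 0, 0, 0, 0.0005, 0, 0, 0, 0, 0, 0, 0, 0, 0, 0, 0, 0, 0, 0, 0]

```text
time_s: 5.72
tcp_pos: [0.5825, 0.1388, 0.0722]
eef_rot: [118.5, 90.0, 8.1]
contact_force: [-3.8, -0.1, 9.7]
gripper_width: 0.0004
```

Request:
play_rows:
  series: [-0.01, 0, 0, 0, -0.02, 0, 0, 0, -0.02, 0, 0, 0, -0.01, 0, 0, 0, 0, 0, 0, 0]

```text
time_s: 6.13
tcp_pos: [0.5841, 0.1395, 0.134]
eef_rot: [135.9, 89.7, 25.6]
contact_force: [0.2, -0.0, -0.3]
gripper_width: 0.0007
```

Run:
```python
from plant import *
print(get_state()["joints"],get_state()["tcp_pos"])
```

```text
[ 3.20790787e+01  1.77253054e+01 -1.63710722e+01  3.84701055e-02
 -5.56246133e+01  3.75905249e+01] [0.58407804 0.13948528 0.13402252]
```

Request:
play_rows:
  series: [0, -0.0122, -0.0162, 0, 0, -0.0122, -0.0162, 0, 0, -0.0122, -0.0162, 0, 0, -0.0122, -0.0162, 0, 0, -0.0122, -0.0162, 0]

```text
time_s: 6.55
tcp_pos: [0.5527, 0.2365, 0.1302]
eef_rot: [-47.4, 89.9, -157.7]
contact_force: [-0.2, -1.0, -0.8]
gripper_width: 0.0002
```

Request:
play_rows:
  series: [0, 0, 0, 0.1064, 0, 0, 0, 0.1064, 0, 0, 0, 0.1064, 0, 0, 0, 0.1064, 0, 0, 0, 0.1064]

```text
time_s: 6.97
tcp_pos: [0.5529, 0.2358, 0.13]
eef_rot: [-13.2, 89.9, -154.3]
contact_force: [-0.0, -0.6, 0.3]
gripper_width: 0.0002
```

Request:
play_rows:
  series: [0, 0, 0, 0.1064, 0, 0, 0, 0.1064, 0, 0, 0, 0.1064, 0, 0, 0, 0.1064, 0, 0, 0, 0.1064]

```text
time_s: 7.38
tcp_pos: [0.553, 0.2357, 0.1301]
eef_rot: [16.2, 89.9, -155.4]
contact_force: [-0.0, -0.4, -0.2]
gripper_width: 0.0005
```

Request:
play_rows:
  series: [0, 0, 0, 0.1064, 0, 0, 0, 0.1064, 0, 0, 0, 0.1064, 0, 0, 0, 0.1064, 0, 0, 0, 0.1064]

```text
time_s: 7.8
tcp_pos: [0.553, 0.2357, 0.1301]
eef_rot: [46.7, 89.9, -155.4]
contact_force: [0.3, 0.5, -0.3]
gripper_width: 0.0004
```

Run:
```python
from plant import *
import cv2,numpy as np
from scipy.spatial.transform import Rotation as Rn
s=get_state();print(s["joints"],s["tcp_pos"]); R=Rn.from_euler("xyz",s["eef_rot"],degrees=True).as_matrix();print(R.round(3))
print(R.T@np.array([.555-s["tcp_pos"][0],.2368-s["tcp_pos"][1],0]))
t=capture("top"); c=capture("side"); cv2.imwrite("pics/s3.png",np.hstack([cv2.resize(c["img"][230:370,230:390],(400,350)),cv2.resize(t["img"][180:320,190:350],(400,350))]))
```

```text
[ 4.16774157e+01  1.81964913e+01 -1.62364486e+01 -2.48282184e-02
 -5.56337756e+01 -6.37509187e+01] [0.55299163 0.23569314 0.13006685]
[[-0.001 -0.376 -0.927]
 [-0.001 -0.927  0.376]
 [-1.     0.001  0.001]]
[-2.78551947e-06 -1.78081727e-03 -1.44476798e-03]
```

View pics/s3.png

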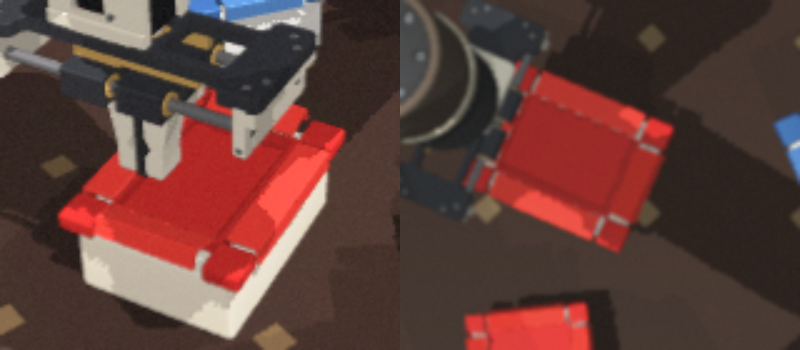

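Front and back are shut. The left section is still raised, with the shut fingers above it.

Request:
play_rows:
  series: [0.015, -0.001, -0.001, 0, 0.015, -0.001, 0, 0, 0.01, 0, 0, 0, 0.005, 0, 0, 0, 0.002, 0, 0, 0]

```text
time_s: 8.32
tcp_pos: [0.5546, 0.2369, 0.0828]
eef_rot: [61.0, 89.9, -140.7]
contact_force: [-0.1, 2.0, 0.2]
gripper_width: 0.0005
```

Request:
play_rows:
  series: [0.002, 0, 0, 0, 0.002, 0, 0, 0, 0.001, 0, 0, 0, 0.001, 0, 0, 0, 0.001, 0, 0, 0]

```text
time_s: 8.73
tcp_pos: [0.5557, 0.238, 0.0777]
eef_rot: [-120.3, 89.9, 37.9]
contact_force: [-0.9, 0.4, 0.9]
gripper_width: 0.0002
```

Request:
play_rows:
  series: [0.001, 0, 0, 0, 0.001, 0, 0, 0, 0.001, 0, 0, 0, 0, 0, 0, 0, 0, 0, 0, 0]

```text
time_s: 9.15
tcp_pos: [0.555, 0.2372, 0.0738]
eef_rot: [63.6, 90.0, -138.2]
contact_force: [-0.5, -0.9, -0.2]
gripper_width: 0.0001
```

Request:
play_rows:
  series: [0.001, 0, 0, 0, 0.001, 0, 0, 0, 0.001, 0, 0, 0, 0, 0, 0, 0, 0, 0, 0, 0]

```text
time_s: 9.57
tcp_pos: [0.5553, 0.2374, 0.0722]
eef_rot: [-148.0, 90.0, 10.2]
contact_force: [-3.6, 0.0, 9.9]
gripper_width: 0.0006
```

Request:
play_rows:
  series: [-0.01, 0, 0, 0, -0.02, 0, 0, 0, -0.01, 0.027, 0, 0, 0, 0.035, 0, 0, 0, 0.035, 0, 0]

```text
time_s: 9.98
tcp_pos: [0.5192, 0.1471, 0.1121]
eef_rot: [-125.3, 89.9, 33.0]
contact_force: [0.8, -1.6, -0.6]
gripper_width: 0.0004
```

Request:
play_rows:
  series: [0, 0.035, 0, 0, 0, 0.024, 0, 0, 0, 0.006, 0, 0, 0.01, 0, 0, 0, 0.01, 0, 0, 0]

```text
time_s: 10.4
tcp_pos: [0.4959, 0.0873, 0.0915]
eef_rot: [-128.3, 89.8, 29.9]
contact_force: [0.0, -0.4, 0.5]
gripper_width: 0.0003
```

Run:
```python
from plant import *
import cv2,numpy as np
from scipy.spatial.transform import Rotation as Rn
s=get_state();print(s["tcp_pos"]); R=Rn.from_euler("xyz",s["eef_rot"],degrees=True).as_matrix()
print((R.T@np.array([.4948-s["tcp_pos"][0],.0864-s["tcp_pos"][1],0])).round(4))
t=capture("top"); c=capture("side"); cv2.imwrite("pics/s4.png",np.hstack([cv2.resize(c["img"][230:370,230:390],(400,350)),cv2.resize(t["img"][180:320,190:350],(400,350))]))
```

```text
[0.49594898 0.08725465 0.09150612]
[-0.      0.0012  0.0007]
```

View pics/s4.png

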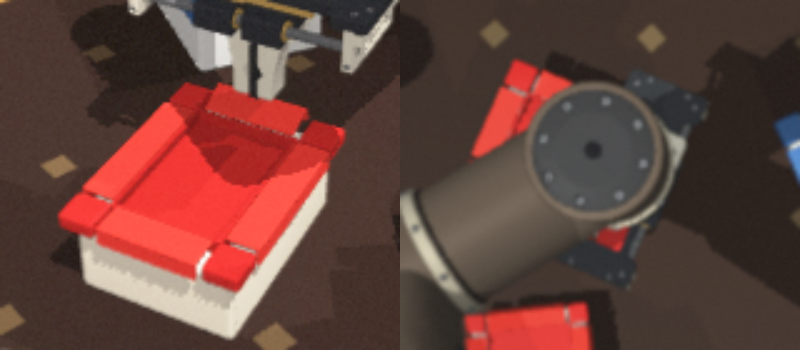

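Request:
play_rows:
  series: [0.005, 0.001, 0.0005, 0, 0.004, 0, 0, 0, 0.002, 0, 0, 0, 0.002, 0, 0, 0, 0.001, 0, 0, 0]

```text
time_s: 10.92
tcp_pos: [0.4941, 0.0864, 0.0767]
eef_rot: [24.0, 90.0, -177.8]
contact_force: [-0.2, 0.2, 0.5]
gripper_width: 0.0004
```

Request:
play_rows:
  series: [0.001, 0, 0, 0, 0.001, 0, 0, 0, 0.001, 0, 0, 0, 0.001, 0, 0, 0, 0, 0, 0, 0]

```text
time_s: 11.33
tcp_pos: [0.4941, 0.0862, 0.0729]
eef_rot: [2.8, 90.0, 161.1]
contact_force: [-0.9, 1.2, 0.5]
gripper_width: 0.0002
```

Request:
play_rows:
  series: [0.001, 0, 0, 0, 0.001, 0, 0, 0, 0, 0, 0, 0, 0, 0, 0, 0, 0, 0, 0, 0]

```text
time_s: 11.75
tcp_pos: [0.4944, 0.0863, 0.0721]
eef_rot: [-146.8, 90.0, 11.4]
contact_force: [-4.2, -0.4, 11.2]
gripper_width: 0.0003
```

Contact at 72 mm again with 11 N. I'll go up and clear of the box, then look.

Request:
play_rows:
  series: [-0.01, 0, 0, 0, -0.03, 0, 0, 0, -0.035, 0, 0, 0, -0.035, 0, 0, 0, -0.02, 0.02, 0, 0]

```text
time_s: 12.17
tcp_pos: [0.4893, 0.0694, 0.2055]
eef_rot: [-142.1, 89.7, 16.2]
contact_force: [1.7, 0.8, 1.0]
gripper_width: 0.0007
```

Request:
play_rows:
  series: [-0.01, 0.038, 0, 0, 0, 0.038, 0, 0, 0, 0.038, 0, 0, 0, 0.038, 0, 0, 0, 0.038, 0, 0]

```text
time_s: 12.58
tcp_pos: [0.4153, -0.1101, 0.2119]
eef_rot: [-147.1, 89.9, 11.2]
contact_force: [-0.0, -1.1, -0.2]
gripper_width: 0.0005
```

Request:
play_rows:
  series: [0, 0.03, 0, 0, 0, 0.03, 0, 0, 0, 0, 0, 0, 0, 0, 0, 0, 0, 0, 0, 0]

```text
time_s: 13.0
tcp_pos: [0.3941, -0.1646, 0.2115]
eef_rot: [-153.0, 90.0, 5.2]
contact_force: [0.8, -0.0, -0.2]
gripper_width: 0.0003
```

Run:
```python
from plant import *
from h import *
S=get_state();print(S["tcp_pos"],S["contact_force"])
t=capture("top"); c=capture("side"); cv2.imwrite("pics/s5.png",np.hstack([cv2.resize(c["img"][230:370,230:390],(400,350)),cv2.resize(t["img"][180:320,190:350],(400,350))])); cv2.imwrite("pics/f_side.png",c["img"]);cv2.imwrite("pics/f_top.png",t["img"])
m=cv2.morphologyEx(red(t["img"]),cv2.MORPH_CLOSE,np.ones((5,5)))
for k in cv2.findContours(m,0,1)[0]:
    if cv2.contourArea(k)>800: r=cv2.minAreaRect((cast(t,k.reshape(-1,2),.072)[:,:2]*1000).astype(np.float32)); print(r)
```

```text
[ 0.39411562 -0.16463251  0.2114964 ] [ 0.77627632 -0.0240422  -0.19257003]
((224.4894561767578, -310.8602600097656), (218.41366577148438, 197.57452392578125), 24.331350326538086)
((315.8822326660156, 207.76817321777344), (101.77278900146484, 96.26611328125), 8.350485801696777)
((525.2597045898438, 161.48336791992188), (184.47979736328125, 143.8372344970703), 68.34254455566406)
```

View pics/s5.png

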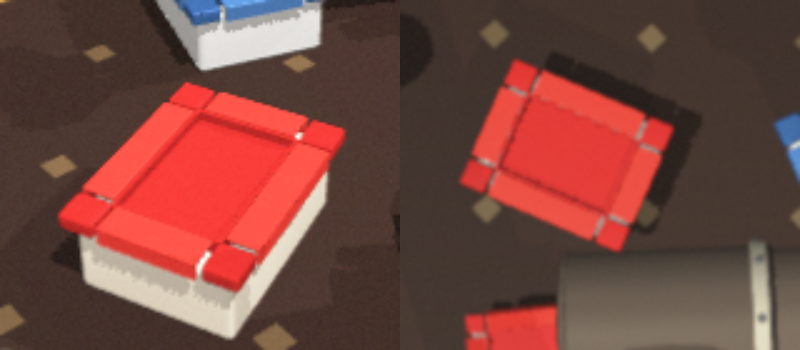

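View pics/f_side.png

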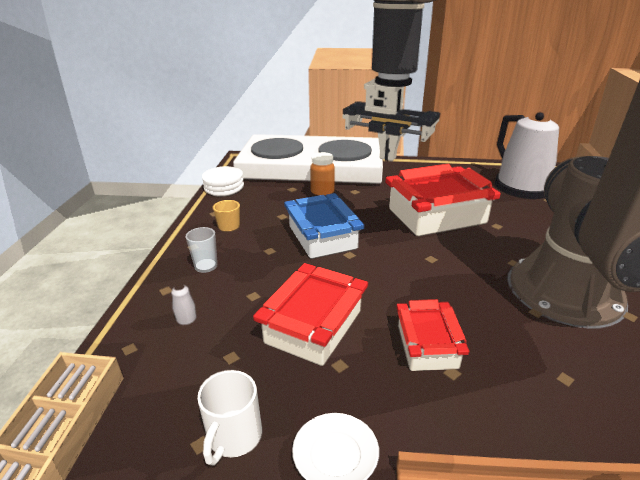

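View pics/f_top.png

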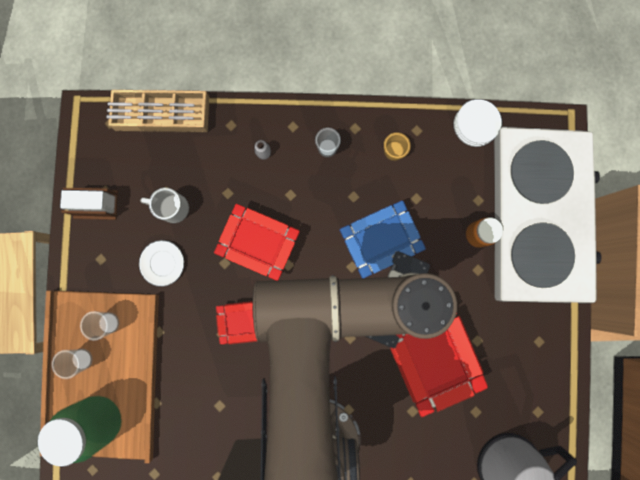

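The other sections look flush. I'll zoom in on the near (left) section once to be sure.

Run:
```python
import cv2,numpy as np
a=cv2.imread("pics/side0.png");b=cv2.imread("pics/f_side.png")
f=lambda i:cv2.resize(i[290:350,250:340],(400,267),interpolation=cv2.INTER_CUBIC)
cv2.imwrite("pics/z.png",np.hstack([f(a),f(b)]))
```

```text
(no output)
```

View pics/z.png

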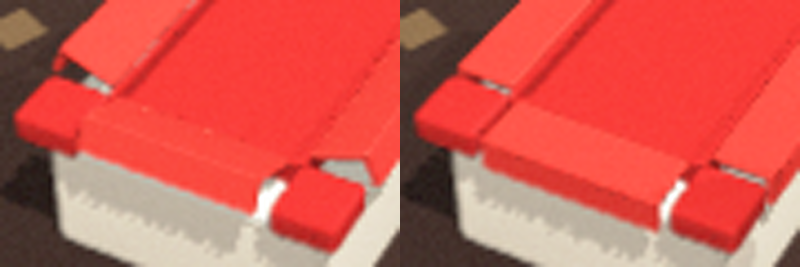

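The before-and-after view shows the left section is now level with its corners too. Handing in.

```bash
python3 -c "
from plant import *
print(close_job())"
```

```text
the job is handed in; nothing more can be done
None
```

I pressed the four rim sections of the middle-sized red-lidded box (top-view pixel 257,241) shut with the closed fingertips, in the order front, back, left, right. Each press ended with the fingertips at about 72 mm, the shut height. The upward force read 10–12 N, well under the 60 N limit.

- **Sections:** in the last side and top pictures all four sections lie level with their corners.
- **Box:** its measured centre moved by less than 1 mm, from (0.525, 0.162) to (0.525, 0.161), and it stands flat.
- **Bystanders:** none looks moved when I compare the pictures from before and after. I did not measure each one.
- **Arm:** it was clear of everything at z 0.21 m when I handed in, at about 13 s of the 42 s allowed.

None of my checks failed. The corner points projected into the side view sat about 2 mm off the picture, which is within the calibration error. The joint angles cannot be read directly, so "shut" rests on the contact height and the pictures.

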